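# Unlock the panel clamp and hold its spring jaw open at the mark

## Task

I want to lift the freshly painted panel out of its clamp. Draw the locking pin up out of the clamp's slide and hang it in the notch of the bracket beside the clamp, let it go there, then pull the spring-loaded slide out by its bow handle until its pointer lines up with the pointer of the index block, and keep holding it there: finish with the handle still held at the mark, because the spring shuts the jaw if you let go. Do not touch the wet panel, and leave the other things on the bench where they are.

Things in the scene. Friction and masses are not known exactly. Their poses are not given: they have to be found in the camera images.
- clamp: Steel panel clamp fixed to the bench: dark base plate 270 x 180 mm, 16 mm thick, two guide rails, and beyond it a plywood bed (220 x 240 mm, 30 mm high) with the panel. Origin on the bench, z up; base's near edge at x = -170 mm, panel's near edge at x = 100 mm. The slide pulls out along the clamp's -x, roughly towards the robot. Position and yaw vary.
- slide: Steel slide between the rails; axes and, when home, origin as the clamp's. Moves 0 to 115 mm along -x; a spring pulls it back (about 7 N at home, 15 N at 100 mm). Carries a jaw at the panel's edge (x = 88 to 99, 160 mm wide, top at z = 52), a block (top at z = 46) with the vertical 14 mm pin bore at x = 45, y = 0 mm, the bow and the pointer. The pin locks it.
- bow (a point): Centre of the bow handle's level bar, 95 mm above the bench, 75 mm to -x of the pin bore. The bar lies along the slide's y: 104 mm long, 14 mm thick (x), 16 mm high, on two 12 mm posts at its ends (80 mm free between them, 47 mm free below the bar). Axes of the slide. Can be pinched from above, one finger before and one behind the bar.
- pointer (a point): Tip of the slide's pointer, a brass bar 4 mm wide that sticks out to the slide's -y side, 39 mm above the bench. Axes of the slide.
- index: Index block fixed on the clamp's base at its -y side: aluminium, 18 x 18 x 30 mm, with a brass tooth 4 mm wide that points to +y, at the slide's pointer. Origin on the tooth's centre line, 16 mm above the bench; axes of the clamp. It stands 55 to 95 mm to -x of the pointer's home. At the mark, the pointer's tip and this origin have the same x in the clamp's axes.
- pin: Loose steel locking pin, about 150 g, upright in the slide's bore: shank 12 mm thick, 40 mm long, tapered tip; collar 28 mm wide, 5 mm thick, resting on the block; above it a round grip 20 mm thick, 42 mm high. Origin at the centre of the collar's underside, z up along the grip. It must rise over 40 mm to be clear of the bore.
- notch (a point): The pin's seat at the inner end of the notch, on the bracket's upper face, 60 mm above the bench. Dark steel bracket, fixed left or right of the clamp: plate 62 mm wide, 9 mm thick; notch 17 mm wide, open to this point's -x (open end 35 mm from the point). The shank hangs in the notch (lowered from above or entered from the open end), collar on the plate. Free below to 6 mm above the bench.
- panel: Freshly painted yellow sheet panel 200 x 220 x 4 mm lying loose on the clamp's bed, beyond the jaw, its top 34 mm above the bench. Origin at the centre of its underside. Not to be touched.
- tin: Bystander: closed paint tin with a blue band, 80 mm wide, 85 mm high, standing on the side of the clamp where the bracket is not. Origin under its centre.
- tape: Bystander: roll of masking tape lying flat, 100 mm wide, 25 mm high. Origin under its centre.
- brush: Bystander: paint brush lying on the bench.
- scraper: Bystander: scraper lying on the bench on the left.
- thinner: Bystander: white bottle 72 mm wide, 170 mm high, standing on the right. Origin under its centre.
- tinlid: Bystander: flat steel tin lid 90 mm wide, 6 mm thick, lying on the bench on the right.
Mind the look-alikes: they are no part of the job. There is more than one size of the pin; the one meant has the size given above.

How it is judged:
By the outcome, as a careful person would: the job done as asked, in the order asked, and still so for the second after the job is handed in, while the arm keeps its last pose, push and grip.
It also fails if it takes over 58 s, if anything falls off the work surface, if the arm or the gripper's body presses on something with over 40 N, if the wrist force passes 120 N, or if a joint passes its speed limit or range.

## Robot

A 6-joint arm with a two-finger parallel gripper is mounted at the origin on the work surface. World frame = base frame: x ahead of the robot, y to its left, z up, the work surface at z = 0. Lengths are in m, angles in degrees, forces in N, time in s.
With the tool pointing down it reaches from about 0.3 to 0.75 m from the base axis. Payload 8.5 kg.
Tool frame: the origin (TCP) lies at the very end of the fingers, on their centre line; the grasp point (between the pads) lies 19 mm behind it (ctrl.pinch_z is the distance from the TCP to the grasp point, in m); z points along the fingers, y is the line along which they close (so a half turn about z gives the same grasp; the last joint's range is limited). The gripper opens to 88 mm and grips with 3 to 60 N. Pads are 18 mm wide; open, the fingers measure 123 mm over their backs; the gripper's body (75 mm by 187 mm) begins 45 mm behind the grasp point.
Start: joints at [60.946, 21.807, 74.336, -0, 83.858, -12.336], TCP at [0.158, 0.527, 0.239] pointing down, gripper open.
Joint ranges: [-178.18, 178.18], [-50.72, 133.34], [12.68, 142.11], [-81.47, 261.47], [9.98, 163.14], [-165.26, 165.26]. Speed limits (degrees/s): [136.94, 136.94, 180, 180, 180, 180].

## Interface

Orientations are given as [roll, pitch, yaw] about the fixed x, y, z axes, in that order (R = Rz(yaw) Ry(pitch) Rx(roll)).
In Python, from plant import ctrl gives the robot as it stands. The module is installed in compiled form; this text tells all that it offers.
- The arm moves only by the tool carry_out, never from a script. Its argument "commands" is one flat list of numbers, 7 for each row, row after row: the opening, from 0 (shut) to 1 (fully open), then the shift along the tool's x, y, z in m, then the turn, a rotation vector about the tool's x, y, z in rad. In form: [gripper, tx, ty, tz, rx, ry, rz, gripper, tx, ty, tz, rx, ry, rz, ...]. A call has 1 to 20 rows; each row shifts and turns the commanded pose from where the row before left it, along the tool's axes as they then stand; what a row does not reach is not made up. A row lasts 1/10 s, in which the tool goes at most 50 mm and 8.59 degrees, less where a joint would pass 70% of its speed; a pose out of reach is approached as far as the arm can. A call with a gripper value outside its range is refused whole. The fingers move at their own pace and stop on an object; "newtons" is the grip in N (left out, the last holds). Time passes only in rows, so rows that do not move let the fingers close. It gives the time, the measured TCP pose, the force, the opening and the grip force at its end, in the units of the state.
- ctrl.state(): the state, without advancing time (a new reading comes with each control period).
- ctrl.grab_frame(name): name is "scene" or "top"; returns the picture (384x512x3 uint8, red, green, blue); there is no depth.
- ctrl.camera_params(name): a dict with "camera_matrix" (3x3 intrinsics, pixels), "k1" (the pictures are not rectified: a ray, as slopes to the right and down, at radius r is drawn at 1 + k1 r^2 times it, then the intrinsics apply), "pose" (4x4, takes a point from camera to world coordinates). Camera axes: x right, y down, z forward; pixel columns grow to the right and rows downward; lengths in m; the calibration is good to about 2 mm. A picture is of the moment at which its call begins. camera_params takes no time and is no camera call.
- ctrl.sign_off(): hands the job in; it is judged then, once.
The state is a dict: "time_s": time; "q": joint angles; "dq": joint speeds; "joint_efforts": joint torques, N m; "tcp_pos": TCP position; "orientation": TCP orientation; "ft_force": force on the tool from outside, world axes, zero at the start; "moment": the same for the moment, N m; "gripper_width": finger opening in m; "finger_force": force on a finger pad.
Only numpy, scipy, OpenCV 4.12 (cv2) and the standard library are available. Lean on these libraries where they do the work, as an engineer would, in place of code of your own. Each camera call takes 0.05 s, during which the arm holds its last target. There are 200 camera calls.

## Working session

There is one attempt and no reset: what is moved stays moved. The work goes in short steps, Python scripts to look and compute and a tool call to move; the robot and the scene stay as the last step left them, time stands still between calls to the robot, and variables do not carry over. Pictures are saved under pics/ and viewed, at most 10 in all, crops included, and the job is handed in when it is done.

Besides the shell and the picture viewer there is one more tool, called as name(argument=value, ...) on one line, values as JSON. carry_out: Moves the arm, as the interface text tells. Its arguments: {"type":"object","properties":{"commands":{"type":"array"},"newtons":{"type":"number"}},"required":["commands"]}

```bash
mkdir -p pics
cat > h.py <<'E'
import numpy as np, cv2
from plant import ctrl
def shot(n,f):
    im=ctrl.grab_frame(n); cv2.imwrite(f,im[:,:,::-1]); return im
def ray(n,u,v):
    p=ctrl.camera_params(n);K=np.array(p["camera_matrix"]);T=np.array(p["pose"]);k=p["k1"]
    d=np.linalg.inv(K)@[u,v,1];x=d[:2].copy()
    for _ in range(20): x=d[:2]/(1+k*(x@x))
    return T[:3,3],T[:3,:3]@np.r_[x,1]
def plane(n,u,v,z):
    o,d=ray(n,u,v);return o+d*(z-o[2])/d[2]
def proj(n,P):
    p=ctrl.camera_params(n);K=np.array(p["camera_matrix"]);T=np.array(p["pose"]);k=p["k1"]
    c=T[:3,:3].T@(np.array(P)-T[:3,3]);x=c[:2]/c[2];x=x*(1+k*(x@x));return (K@np.r_[x,1])[:2]
def tri(a,b):
    o1,d1=ray(*a);o2,d2=ray(*b)
    s=np.linalg.lstsq(np.c_[d1,-d2],o2-o1,rcond=None)[0]
    p,q=o1+s[0]*d1,o2+s[1]*d2
    return (p+q)/2,np.linalg.norm(p-q)
E
python3 - <<'E'
from h import *
np.set_printoptions(precision=4,suppress=True)
for n in("top","scene"):
    im=shot(n,f"pics/{n}0.png"); p=ctrl.camera_params(n);print(n,p["camera_matrix"],p["k1"],p["pose"])
    cv2.imwrite(f"pics/{n}0b.png",cv2.resize(im[:,:,::-1],(800,600),interpolation=cv2.INTER_CUBIC))
print(ctrl.state(),ctrl.pinch_z)
E
```

```text
top [[357.906    0.     254.2457]
 [  0.     357.906  192.4331]
 [  0.       0.       1.    ]] -0.07339670385126437 [[ 0.0122 -0.9919  0.1261  0.3766]
 [-0.9999 -0.0107  0.0125  0.0045]
 [-0.011  -0.1262 -0.9919  1.3406]
 [ 0.      0.      0.      1.    ]]
scene [[417.3384   0.     262.9768]
 [  0.     417.3384 188.967 ]
 [  0.       0.       1.    ]] -0.05571438257320999 [[ 0.8222  0.4318 -0.3709  0.9731]
 [ 0.5692 -0.6216  0.5381 -0.6296]
 [ 0.0018 -0.6536 -0.7569  0.9952]
 [ 0.      0.      0.      1.    ]]
{'time_s': 0.1, 'q': array([ 60.9453,  21.8372,  74.3802,  -0.0002,  83.8576, -12.3371]), 'dq': array([-0.0224, -0.1045, -0.1442, -0.0791, -0.0021,  0.0039]), 'joint_efforts': array([  0.0044, -43.8645, -22.4915,   0.0715,   0.0341,  -0.    ]), 'tcp_pos': array([0.1581, 0.5265, 0.2382]), 'orientation': array([-179.9266,   -0.0159,  163.2824]), 'ft_force': array([-0.158 , -0.5083,  0.0058]), 'moment': array([-0.0351,  0.0147, -0.0654]), 'finger_force': 0.0, 'gripper_width': 0.08838164977537669} 0.0187
```

View pics/top0b.png

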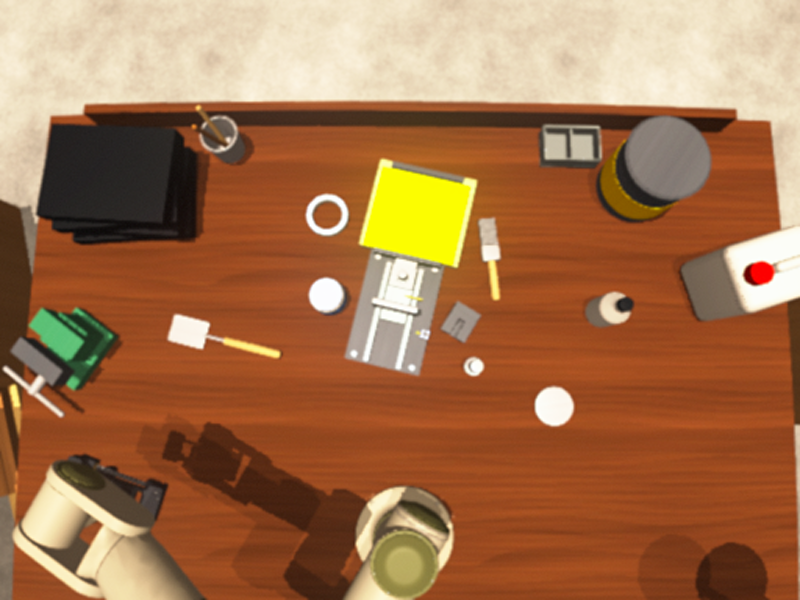

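View pics/scene0b.png

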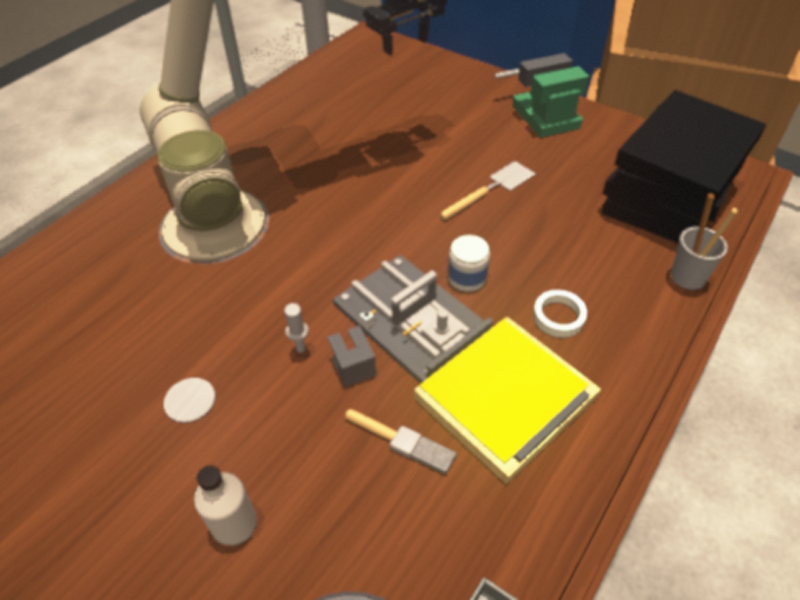

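The top view (800x600) shows the clamp at about (395,310), with its bow bar at (396,305) and the pin in the bore at (403,273). The bracket is at (461,321), the index at (422,334), and the pointer at (415,298). A loose upright pin stands at (474,366).
The scene view shows the pin in the bore at (442,320), the bracket at (352,352) and the spare pin at (295,325).

**Candidates for the pin:** the pin in the bore (top 403,273) and the loose look-alike (top 474,366). The description asks for the one in the slide's bore. I'll check that choice in one close crop.

Run:
```python
from h import *
a=cv2.imread("pics/top0.png")[155:245,215:315]; b=cv2.imread("pics/scene0.png")[160:250,180:325]
A=cv2.resize(a,None,fx=4,fy=4,interpolation=cv2.INTER_CUBIC); A=cv2.resize(A,(400,360))
B=cv2.resize(b,None,fx=4,fy=4,interpolation=cv2.INTER_CUBIC)
A=cv2.resize(a,None,fx=6,fy=6,interpolation=cv2.INTER_CUBIC)
cv2.imwrite("pics/ctop.png",A); B=cv2.resize(b,None,fx=5.5,fy=5.5,interpolation=cv2.INTER_CUBIC);cv2.imwrite("pics/cscene.png",B);print(A.shape,B.shape)
```

```text
(540, 600, 3) (495, 798, 3)
```

View pics/ctop.png

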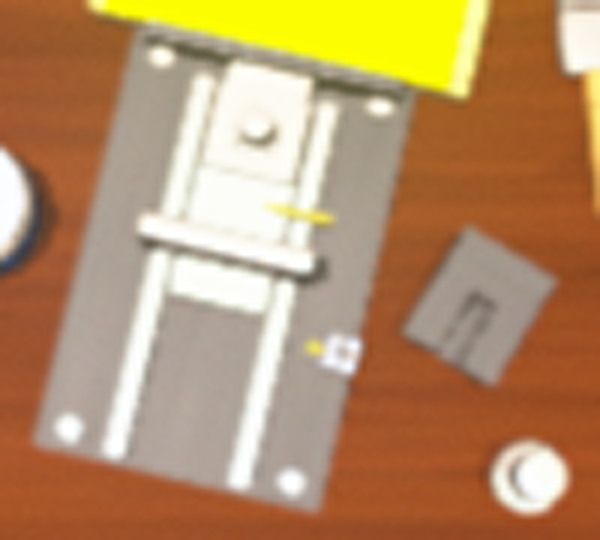

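View pics/cscene.png

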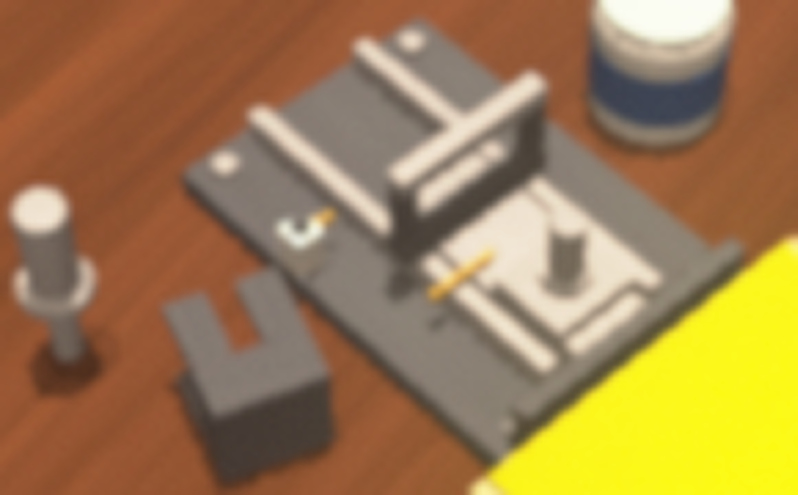

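The crops show the target pin's slim dark grip standing in the bore, at top crop (256,124) and scene crop (566,245). The loose pin at left in the scene crop is thicker and out of the clamp. The bracket is right of the clamp, with its notch opening towards the robot. Next I'll measure these.

```bash
cat > meas.py <<'E'
from h import *
np.set_printoptions(precision=4,suppress=True)
T=cv2.imread("pics/top0.png");S=cv2.imread("pics/scene0.png")
def crop(im,x0,y0,x1,y1,f=8):
    return cv2.resize(im[y0:y1,x0:x1],None,fx=f,fy=f,interpolation=cv2.INTER_CUBIC)
def up(c,x0,y0,f=8): return (np.asarray(c,float)+.5)/f-.5+[x0,y0]
def blobs(im,mask_fn,box,amin):
    c=crop(im,*box);h=cv2.cvtColor(c,cv2.COLOR_BGR2HSV);m=mask_fn(h).astype(np.uint8)
    n,l,s,ce=cv2.connectedComponentsWithStats(m)
    out=[]
    for i in range(1,n):
        if s[i,4]>amin*64:
            r=cv2.minAreaRect(np.argwhere(l==i)[:,::-1].astype(np.float32))
            out.append((s[i,4]/64,up(ce[i],*box[:2]),up(cv2.boxPoints(r),*box[:2])))
    return out
E
python3 - <<'E'
from meas import *
brass=lambda h:(h[...,0]>14)&(h[...,0]<36)&(h[...,1]>110)&(h[...,2]>110)
gray=lambda h:(h[...,1]<70)&(h[...,2]<175)
basem=lambda h:(h[...,1]<80)
for nm,im,box in(("top",T,(250,183,276,217)),("scene",S,(228,195,275,222))):
    print(nm,"brass")
    for a,c,b in blobs(im,brass,box,1): print(a,c,plane(nm,*c,.039)[:2],"ends39",[plane(nm,*p,.039)[:2] for p in b])
print("base");
for a,c,b in blobs(T,basem,(218,150,285,243),500):
    P=np.array([plane("top",*p,.016)[:2] for p in b]);print(a,P,[np.linalg.norm(P[i]-P[i-1]) for i in range(4)],[np.degrees(np.arctan2(*(P[i]-P[i-1])[::-1])) for i in range(4)])
print("bracket")
for a,c,b in blobs(T,gray,(279,190,312,222),60):
    P=np.array([plane("top",*p,.060)[:2] for p in b]);print(a,P,[np.linalg.norm(P[i]-P[i-1]) for i in range(4)],[np.degrees(np.arctan2(*(P[i]-P[i-1])[::-1])) for i in range(4)])
# hand-read crop points
t=lambda x,y:(x/6-.42+215,y/6-.42+155); s=lambda x,y:(x/5.5-.41+180,y/5.5-.41+160)
for n,a,b in(("pintop",(259,118),(566,226)),("bowL",(146,218),(536,80)),("bowR",(312,258),(400,177)),("decoytop",(538,472),(40,207)),
  ("brk corner far",(470,228),(275,272)),("brk right",(556,281),(326,375))):
    P,e=tri(("top",*t(*a)),("scene",*s(*b)));print(n,P,e)
print("slot inner/open",plane("top",*t(484,299),.06)[:2],plane("top",*t(452,360),.06)[:2])
print("scene slot: inner corners, tips", [plane("scene",*s(*q),.06)[:2] for q in((236,350),(268,335),(200,295),(240,282),(165,305),(275,268),(326,375),(215,415))])
E
```

```text
top brass
2.453125 [263.1684 189.9526] [ 0.5516 -0.0118] ends39 [array([ 0.5518, -0.0064]), array([ 0.5555, -0.0082]), array([ 0.551 , -0.0172]), array([ 0.5473, -0.0154])]
6.78125 [267.8255 191.0314] [ 0.5478 -0.0289] ends39 [array([ 0.548 , -0.0196]), array([ 0.5551, -0.0231]), array([ 0.5482, -0.0371]), array([ 0.5411, -0.0336])]
3.03125 [267.0554 212.5928] [ 0.4686 -0.0267] ends39 [array([ 0.4718, -0.023 ]), array([ 0.4719, -0.0303]), array([ 0.4655, -0.0304]), array([ 0.4655, -0.0231])]
scene brass
5.453125 [239.1177 198.8297] [ 0.4684 -0.0219] ends39 [array([ 0.4646, -0.0254]), array([ 0.4648, -0.0158]), array([ 0.4726, -0.0181]), array([ 0.4723, -0.0276])]
25.609375 [262.2736 210.4838] [ 0.5498 -0.0187] ends39 [array([ 0.5403, -0.0329]), array([0.5533, 0.0062]), array([0.5629, 0.0005]), array([ 0.5498, -0.0384])]
base
3454.78125 [[ 0.4091  0.1455]
 [ 0.6787  0.085 ]
 [ 0.6346 -0.0969]
 [ 0.3676 -0.0324]] [np.float64(0.18269041716810766), np.float64(0.2763106505250099), np.float64(0.18717986761408892), np.float64(0.2747192905709266)] [np.float64(76.88484078162439), np.float64(-
[... 374 characters left out ...]
8), np.float64(-120.81655264997654), np.float64(148.96422565492503)]
pintop [0.6001 0.0084 0.0919] 0.0006154118377159357
bowL [0.5383 0.0734 0.1052] 0.0002588604263636805
bowR [ 0.517  -0.0223  0.104 ] 0.0021502599327021866
decoytop [ 0.3935 -0.1516  0.1233] 0.0015360467276238972
brk corner far [ 0.5247 -0.1178  0.1334] 0.017375954467488415
brk right [ 0.5288 -0.1488  0.0828] 0.057813908484358106
slot inner/open [ 0.4976 -0.1272] [ 0.4609 -0.108 ]
scene slot: inner corners, tips [array([ 0.4942, -0.1315]), array([ 0.5017, -0.1149]), array([ 0.4574, -0.1147]), array([ 0.469 , -0.0963]), array([ 0.4467, -0.1299]), array([ 0.4782, -0.0788]), array([ 0.5406, -0.118 ]), array([ 0.5102, -0.1685])]
```

The measurements agree with the given sizes:

| Item | Measured | Check |
|---|---|---|
| Clamp yaw | about -13° | |
| Pin top | (0.600, 0.008, 0.092) | 93 mm expected |
| Bow centre | (0.527, 0.0255) | 75 mm from the bore |
| Bracket | 62 x 74 mm, axis about -30.7° | 62 mm wide given |
| Notch seat | about (0.492, -0.1225) | |
| Pull to the mark | about 78 mm | 55 to 95 mm given |

The loose pin is taller, with its top at 123 mm.

Now I'll move above the pin.

carry_out(commands=[1, -0.0286, -0.0185, 0, 0, 0, 0, 1, -0.0286, -0.0185, 0, 0, 0, 0, 1, -0.0286, -0.0185, 0, 0, 0, 0, 1, -0.0286, -0.0185, 0, 0, 0, 0, 1, -0.0286, -0.0185, 0, 0, 0, 0, 1, -0.0286, -0.0185, 0, 0, 0, 0, 1, -0.0286, -0.0185, 0, 0, 0, 0, 1, -0.0286, -0.0185, 0, 0, 0, 0, 1, -0.0286, -0.0185, 0, 0, 0, 0, 1, -0.0286, -0.0185, 0, 0, 0, 0, 1, -0.0286, -0.0185, 0, 0, 0, 0, 1, -0.0286, -0.0185, 0, 0, 0, 0, 1, -0.0286, -0.0185, 0, 0, 0, 0, 1, -0.0286, -0.0185, 0, 0, 0, 0, 1, -0.0286, -0.0185, 0, 0, 0, 0, 1, -0.0286, -0.0185, 0, 0, 0, 0, 1, -0.0286, -0.0185, 0, 0, 0, 0, 1, -0.0286, -0.0185, 0, 0, 0, 0, 1, -0.0286, -0.0185, 0, 0, 0, 0, 1, -0.0286, -0.0185, 0, 0, 0, 0], newtons=30)

```text
time_s: 2.1
tcp_pos: [0.6002, 0.0066, 0.2383]
orientation: [-180.0, -0.1, 163.3]
ft_force: [0.5, 1.7, -0.1]
gripper_width: 0.088
finger_force: 0.0
```

```bash
cat > go.py <<'E'
import sys
from meas import *
from scipy.spatial.transform import Rotation as Ro
def go(x,y,z,yaw):
    s=ctrl.state();R=Ro.from_euler("xyz",s["orientation"],degrees=True)
    G=Ro.from_euler("xyz",[180,0,yaw],degrees=True)
    print("t",s["time_s"],"pos",s["tcp_pos"],"ori",s["orientation"],"F",s["ft_force"],"w",s["gripper_width"],s["finger_force"],"q",s["q"])
    print("shift",R.inv().apply(np.array([x,y,z])-s["tcp_pos"]),"turn",(R.inv()*G).as_rotvec())
if __name__=="__main__": go(*map(float,sys.argv[1:5]))
E
python3 go.py .6 .0084 .056 167
```

```text
t 2.1 pos [0.6002 0.0066 0.2383] ori [-179.9951   -0.0507  163.2741] F [ 0.4887  1.7459 -0.1387] w 0.08801786530002428 0.0 q [-10.6545  26.9759  65.8801   0.0005  87.195  -83.9286]
shift [0.0006 0.0016 0.1823] turn [-0.0001 -0.0009 -0.065 ]
```

carry_out(commands=[1, 0.0006, 0.0004, 0.02, 0, 0, -0.065, 1, 0, 0, 0.03, 0, 0, 0, 1, 0, 0, 0.03, 0, 0, 0, 1, 0, 0, 0.03, 0, 0, 0, 1, 0, 0, 0.03, 0, 0, 0, 1, 0, 0, 0.025, 0, 0, 0, 1, 0, 0, 0.012, 0, 0, 0, 1, 0, 0, 0.005, 0, 0, 0, 1, 0, 0, 0, 0, 0, 0])

```text
time_s: 3.0
tcp_pos: [0.5993, 0.0084, 0.0569]
orientation: [-180.0, 0.0, 167.0]
ft_force: [0.5, -0.4, 0.4]
gripper_width: 0.0883
finger_force: 0.0
```

```bash
python3 go.py .6 .0084 .056 167
```

```text
t 3.0 pos [0.5993 0.0084 0.0569] ori [-179.999     0.0018  167.0067] F [ 0.5266 -0.4317  0.4112] w 0.08826769248095251 0.0 q [-10.5052  36.9749  80.2816  -0.0012  62.7418 -87.5114]
shift [-0.0007  0.0002  0.0009] turn [-0.      0.      0.0001]
```

carry_out(commands=[0.1, 0, 0, 0, 0, 0, 0, 0.1, 0, 0, 0, 0, 0, 0, 0.1, 0, 0, 0, 0, 0, 0, 0.1, 0, 0, 0, 0, 0, 0, 0.1, 0, 0, 0, 0, 0, 0, 0.1, 0, 0, 0, 0, 0, 0, 0.1, 0, 0, 0, 0, 0, 0, 0.1, 0, 0, 0, 0, 0, 0], newtons=30)

```text
time_s: 3.8
tcp_pos: [0.5991, 0.0084, 0.0567]
orientation: [180.0, -0.0, 167.0]
ft_force: [-0.3, 0.5, 0.2]
gripper_width: 0.0264
finger_force: 0.0
```

carry_out(commands=[0.1, 0, 0, 0, 0, 0, 0, 0.1, 0, 0, 0, 0, 0, 0, 0.1, 0, 0, 0, 0, 0, 0, 0.1, 0, 0, 0, 0, 0, 0, 0.1, 0, 0, 0, 0, 0, 0])

```text
time_s: 4.3
tcp_pos: [0.5994, 0.009, 0.0569]
orientation: [179.9, 0.0, 167.0]
ft_force: [1.1, 4.8, 0.9]
gripper_width: 0.0189
finger_force: 30.0
```

Gripped: 18.9 mm at 30 N, with a slight side force. I'll ease +y by 1 mm and lift straight up.

carry_out(commands=[0.1, 0, 0.001, -0.004, 0, 0, 0, 0.1, 0, 0, -0.008, 0, 0, 0, 0.1, 0, 0, -0.01, 0, 0, 0, 0.1, 0, 0, -0.012, 0, 0, 0, 0.1, 0, 0, -0.012, 0, 0, 0, 0.1, 0, 0, -0.016, 0, 0, 0, 0.1, 0, 0, -0.02, 0, 0, 0, 0.1, 0, 0, -0.02, 0, 0, 0, 0.1, 0, 0, -0.02, 0, 0, 0, 0.1, 0, 0, -0.01, 0, 0, 0, 0.1, 0, 0, 0, 0, 0, 0])

```text
time_s: 5.4
tcp_pos: [0.5997, 0.0092, 0.1904]
orientation: [-180.0, 0.2, 167.0]
ft_force: [-0.1, -0.3, -0.6]
gripper_width: 0.0187
finger_force: 30.0
```

```bash
python3 go.py .4918 -.1226 .178 167
```

```text
t 5.4 pos [0.5997 0.0092 0.1904] ori [-179.9978    0.1715  167.0044] F [-0.0595 -0.325  -0.6457] w 0.018747964830244067 29.984783129766583 q [-10.4125  28.8073  70.8191  -0.01    80.2024 -87.4152]
shift [ 0.0756 -0.1527  0.0122] turn [-0.      0.003   0.0001]
```

carry_out(commands=[0.1, 0.0063, -0.0127, 0, 0, 0, 0, 0.1, 0.0063, -0.0127, 0, 0, 0, 0, 0.1, 0.0063, -0.0127, 0, 0, 0, 0, 0.1, 0.0063, -0.0127, 0, 0, 0, 0, 0.1, 0.0063, -0.0127, 0, 0, 0, 0, 0.1, 0.0063, -0.0127, 0, 0, 0, 0, 0.1, 0.0063, -0.0127, 0, 0, 0, 0, 0.1, 0.0063, -0.0127, 0, 0, 0, 0, 0.1, 0.0063, -0.0127, 0, 0, 0, 0, 0.1, 0.0063, -0.0127, 0, 0, 0, 0, 0.1, 0.0063, -0.0127, 0, 0, 0, 0, 0.1, 0.0063, -0.0127, 0.01, 0, 0, 0, 0.1, 0, 0, 0.02, 0, 0, 0, 0.1, 0, 0, 0.02, 0, 0, 0, 0.1, 0, 0, 0.011, 0, 0, 0, 0.1, 0, 0, 0, 0, 0, 0, 0.1, 0, 0, 0, 0, 0, 0])

```text
time_s: 7.1
tcp_pos: [0.4917, -0.1224, 0.1283]
orientation: [-180.0, 0.0, 167.0]
ft_force: [-0.2, -0.2, -1.1]
gripper_width: 0.0192
finger_force: 30.0
```

```bash
python3 go.py .4918 -.1226 .07 167
python3 - <<'E'
from h import *
a=shot("scene","pics/scene1.png")[190:250,195:260][:,:,::-1]
cv2.imwrite("pics/c1.png",cv2.resize(a,None,fx=9,fy=9,interpolation=cv2.INTER_CUBIC))
p=ctrl.state()["tcp_pos"]
for dz in(.037,-.01,-.05): q=proj("scene",p+[0,0,dz]);print(dz,q,((q-[195,190])+.5)*9)
print("seat",(proj("scene",[.4918,-.1226,.06])-[195,190]+.5)*9)
E
```

```text
t 7.1 pos [ 0.4917 -0.1224  0.1283] ori [-179.9879    0.0374  167.0114] F [-0.1839 -0.2018 -1.1085] w 0.01918023887373313 29.984092321246862 q [ -27.3887   24.0434   91.0876   -0.0026   64.8298 -104.3989]
shift [-0.0001 -0.0001  0.0583] turn [-0.0002  0.0007  0.0002]
0.037 [221.02854654 196.35375185] [238.7569189   61.68376667]
-0.01 [222.33724056 207.60808478] [250.53516506 162.97276303]
-0.05 [223.38922539 216.63290657] [260.00302855 244.19615916]
seat [263.86540877 280.78347666]
```

View pics/c1.png

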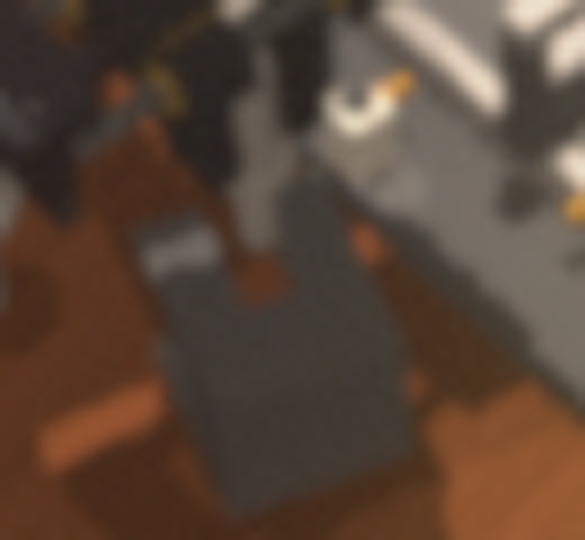

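The shank tip shows at crop (260,248), predicted (260,244). It stands centred over the slot, whose inner end is at about (263,300) against the predicted seat (264,281). Next I'll lower it.

carry_out(commands=[0.1, 0, 0, 0.006, 0, 0, 0, 0.1, 0, 0, 0.006, 0, 0, 0, 0.1, 0, 0, 0.006, 0, 0, 0, 0.1, 0, 0, 0.006, 0, 0, 0, 0.1, 0, 0, 0.006, 0, 0, 0, 0.1, 0, 0, 0.006, 0, 0, 0, 0.1, 0, 0, 0.006, 0, 0, 0, 0.1, 0, 0, 0.006, 0, 0, 0, 0.1, 0, 0, 0.004, 0, 0, 0, 0.1, 0, 0, 0, 0, 0, 0])

```text
time_s: 8.15
tcp_pos: [0.4912, -0.1221, 0.0752]
orientation: [180.0, -0.1, 167.0]
ft_force: [-0.0, 0.6, -1.4]
gripper_width: 0.019
finger_force: 30.0
```

carry_out(commands=[0.1, 0, 0, 0.002, 0, 0, 0, 0.1, 0, 0, 0.001, 0, 0, 0, 0.1, 0, 0, 0.001, 0, 0, 0, 0.1, 0, 0, 0.0005, 0, 0, 0, 0.1, 0, 0, 0, 0, 0, 0])

```text
time_s: 8.65
tcp_pos: [0.4914, -0.1221, 0.0713]
orientation: [-180.0, 0.0, 167.0]
ft_force: [-0.5, 1.0, -1.2]
gripper_width: 0.0193
finger_force: 30.0
```

carry_out(commands=[0.1, 0, 0, 0.0006, 0, 0, 0, 0.1, 0, 0, 0.0006, 0, 0, 0, 0.1, 0, 0, 0.0003, 0, 0, 0, 0.1, 0, 0, 0, 0, 0, 0])

```text
time_s: 9.05
tcp_pos: [0.4916, -0.1221, 0.0707]
orientation: [-180.0, 0.1, 167.0]
ft_force: [-3.3, 2.2, 9.2]
gripper_width: 0.0187
finger_force: 30.0
```

Collar contact at +9 N. I'll ease up slightly and open.

carry_out(commands=[0.1, 0, 0, -0.0005, 0, 0, 0, 0.3, 0, 0, 0, 0, 0, 0, 0.5, 0, 0, 0, 0, 0, 0, 0.6, 0, 0, 0, 0, 0, 0, 0.6, 0, 0, 0, 0, 0, 0, 0.6, 0, 0, 0, 0, 0, 0, 0.6, 0, 0, 0, 0, 0, 0, 0.6, 0, 0, 0, 0, 0, 0])

```text
time_s: 9.85
tcp_pos: [0.4914, -0.1222, 0.0703]
orientation: [-180.0, 0.0, 167.0]
ft_force: [-0.0, 0.1, 0.2]
gripper_width: 0.053
finger_force: 0.0
```

carry_out(commands=[0.6, 0, 0, -0.01, 0, 0, 0, 0.6, 0, 0, -0.02, 0, 0, 0, 0.6, 0, 0, -0.025, 0, 0, 0, 0.6, 0, 0, -0.025, 0, 0, 0, 0.6, 0, 0, -0.02, 0, 0, 0, 0.6, 0, 0, -0.01, 0, 0, 0, 0.6, 0, 0, 0, 0, 0, 0])

```text
time_s: 10.55
tcp_pos: [0.4918, -0.1223, 0.1815]
orientation: [-180.0, 0.1, 167.0]
ft_force: [0.4, 0.0, 0.0]
gripper_width: 0.0528
finger_force: 0.0
```

```bash
python3 - <<'E'
from h import *
a=shot("scene","pics/scene2.png")[185:250,195:280][:,:,::-1]
cv2.imwrite("pics/c2.png",cv2.resize(a,None,fx=8,fy=8,interpolation=cv2.INTER_CUBIC))
E
python3 go.py .5270 .0255 .180 77
```

```text
t 10.6 pos [ 0.4914 -0.1221  0.1804] ori [-179.9903    0.028   167.009 ] F [-0.6591  0.4497  0.0532] w 0.05282137850817602 0.0 q [ -27.3745   20.5017   86.8144   -0.0025   72.6544 -104.3827]
shift [-0.0015  0.1518  0.0003] turn [0.0003 0.0005 1.571 ]
```

View pics/c2.png

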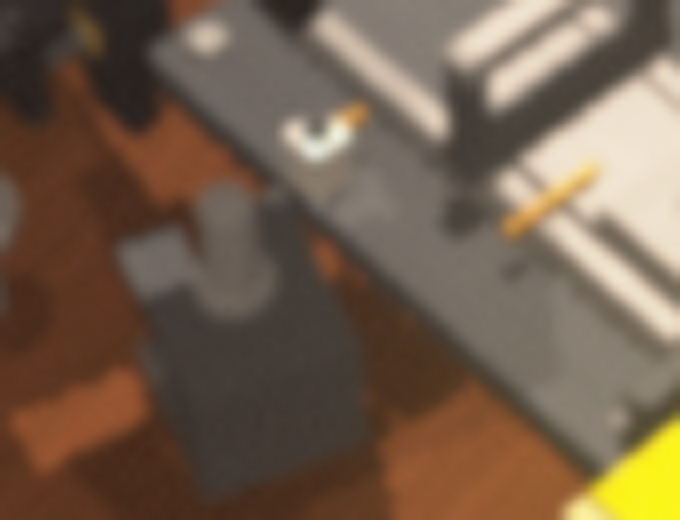

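The pin hangs upright in the notch at crop (232,245), with its collar on the plate. Next is the bow.

carry_out(commands=[1, -0.0002, 0.019, 0, 0, 0, 0, 1, -0.0002, 0.019, 0, 0, 0, 0, 1, -0.0002, 0.019, 0, 0, 0, 0, 1, -0.0002, 0.019, 0, 0, 0, 0, 1, -0.0002, 0.019, 0, 0, 0, 0, 1, -0.0002, 0.019, 0, 0, 0, 0, 1, -0.0002, 0.019, 0, 0, 0, 0, 1, -0.0002, 0.019, 0, 0, 0, 0, 1, 0, 0, 0, 0, 0, 0.1428, 1, 0, 0, 0, 0, 0, 0.1428, 1, 0, 0, 0, 0, 0, 0.1428, 1, 0, 0, 0, 0, 0, 0.1428, 1, 0, 0, 0, 0, 0, 0.1428, 1, 0, 0, 0, 0, 0, 0.1428, 1, 0, 0, 0, 0, 0, 0.1428, 1, 0, 0, 0, 0, 0, 0.1428, 1, 0, 0, 0, 0, 0, 0.1428, 1, 0, 0, 0, 0, 0, 0.1428, 1, 0, 0, 0, 0, 0, 0.1428, 1, 0, 0, 0, 0, 0, 0])

```text
time_s: 12.6
tcp_pos: [0.5267, 0.0257, 0.1791]
orientation: [-179.9, 0.0, 76.9]
ft_force: [0.6, 0.4, -0.2]
gripper_width: 0.0885
finger_force: 0.0
```

```bash
python3 go.py .5270 .0255 .076 77
```

```text
t 12.6 pos [0.5267 0.0257 0.1791] ori [-179.8703    0.0062   76.9288] F [ 0.6278  0.3876 -0.1555] w 0.0884510173621767 0.0 q [-10.0848  22.6159  83.5826   0.0006  73.9314   2.9862]
shift [-0.0001  0.0005  0.1031] turn [-0.0023  0.0001 -0.0012]
```

carry_out(commands=[1, 0, 0, 0.02, 0, 0, 0, 1, 0, 0, 0.025, 0, 0, 0, 1, 0, 0, 0.025, 0, 0, 0, 1, 0, 0, 0.02, 0, 0, 0, 1, 0, 0, 0.01, 0, 0, 0, 1, 0, 0, 0.003, 0, 0, 0, 0.05, 0, 0, 0, 0, 0, 0, 0.05, 0, 0, 0, 0, 0, 0, 0.05, 0, 0, 0, 0, 0, 0, 0.05, 0, 0, 0, 0, 0, 0, 0.05, 0, 0, 0, 0, 0, 0, 0.05, 0, 0, 0, 0, 0, 0, 0.05, 0, 0, 0, 0, 0, 0, 0.05, 0, 0, 0, 0, 0, 0, 0.05, 0, 0, 0, 0, 0, 0, 0.05, 0, 0, 0, 0, 0, 0, 0.05, 0, 0, 0, 0, 0, 0, 0.05, 0, 0, 0, 0, 0, 0, 0.05, 0, 0, 0, 0, 0, 0], newtons=50)

```text
time_s: 14.5
tcp_pos: [0.5252, 0.0261, 0.077]
orientation: [-179.7, 0.0, 77.0]
ft_force: [-8.3, 1.6, 5.5]
gripper_width: 0.013
finger_force: 50.0
```

Gripped the bar (13 mm, 50 N). Now I'll pull about 70 mm, then look.

carry_out(commands=[0.05, 0, -0.003, 0, 0, 0, 0, 0.05, 0, -0.006, 0, 0, 0, 0, 0.05, 0, -0.007, 0, 0, 0, 0, 0.05, 0, -0.007, 0, 0, 0, 0, 0.05, 0, -0.007, 0, 0, 0, 0, 0.05, 0, -0.007, 0, 0, 0, 0, 0.05, 0, -0.007, 0, 0, 0, 0, 0.05, 0, -0.007, 0, 0, 0, 0, 0.05, 0, -0.007, 0, 0, 0, 0, 0.05, 0, -0.007, 0, 0, 0, 0, 0.05, 0, -0.005, 0, 0, 0, 0, 0.05, 0, 0, 0, 0, 0, 0, 0.05, 0, 0, 0, 0, 0, 0])

```text
time_s: 15.8
tcp_pos: [0.461, 0.0406, 0.0771]
orientation: [179.7, 0.0, 77.0]
ft_force: [10.3, -2.9, -12.0]
gripper_width: 0.0135
finger_force: 50.1
```

```bash
cat > mark.py <<'E'
from meas import *
import sys
k=sys.argv[1];S=shot("scene",f"pics/s{k}.png")[:,:,::-1].copy();T=shot("top",f"pics/t{k}.png")[:,:,::-1].copy()
brass=lambda h:(h[...,0]>12)&(h[...,0]<36)&(h[...,1]>110)&(h[...,2]>90)
u=np.array([np.cos(np.radians(-13)),np.sin(np.radians(-13))]);v=np.array([-u[1],u[0]])
for nm,im,box in(("top",T,(250,183,276,217)),("scene",S,(228,190,275,222))):
    for a,c,b in blobs(im,brass,box,1):
        w=plane(nm,*c,.039)[:2]; P=np.array([plane(nm,*p,.039)[:2] for p in b]); print(nm,round(a,1),c,"clamp x,y",w@u,w@v,"x ext",(P@u).min(),(P@u).max(),"y ext",(P@v).min(),(P@v).max())
A=cv2.resize(S[185:215,225:270],None,fx=12,fy=12,interpolation=cv2.INTER_CUBIC)
B=cv2.resize(T[195:225,245:290],None,fx=12,fy=12,interpolation=cv2.INTER_CUBIC)
C=np.vstack([A,B]);C=cv2.resize(C,(450,600));cv2.imwrite(f"pics/c{k}.png",C);print(C.shape,ctrl.state()["tcp_pos"]@np.r_[u,0],ctrl.state()["ft_force"],ctrl.state()["gripper_width"])
E
python3 mark.py 3
```

```text
top 25.7 [268.4611 209.9165] clamp x,y 0.4732718887967425 0.07672365404832195 x ext 0.44837526934836575 0.49979480525124714 y ext 0.06971920608908334 0.0833119819867414
scene 30.8 [247.8738 197.2293] clamp x,y 0.47416750426783827 0.10730852027331463 x ext 0.46924679498280186 0.47979437002884867 y ext 0.08521637610834325 0.13212074652029163
scene 7.4 [238.8551 199.1104] clamp x,y 0.46167186772355717 0.08274903620130727 x ext 0.45574110508626786 0.4676002764943106 y ext 0.07782461513932974 0.08831608222543912
(600, 450, 3) 0.4401591114611254 [ 10.7955  -3.1772 -12.5204] 0.013137414126123735
```

View pics/c3.png

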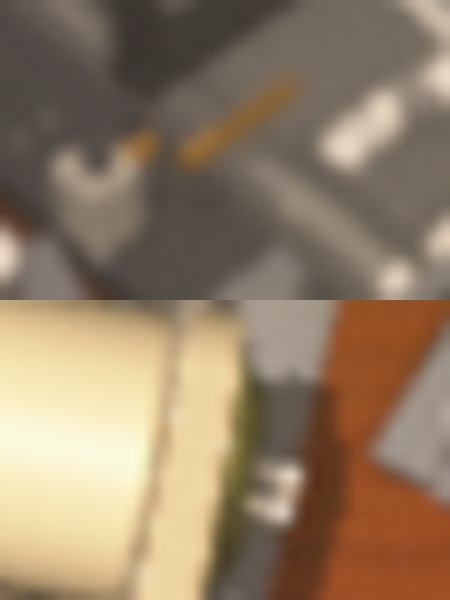

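The scene crop shows the pointer at (240,120) and the tooth at (145,145). The pointer is still about 12.4 mm short of the mark, and the arm hides the top view.

carry_out(commands=[0.05, 0, -0.004, 0, 0, 0, 0, 0.05, 0, -0.004, 0, 0, 0, 0, 0.05, 0, -0.003, 0, 0, 0, 0, 0.05, 0, -0.0015, 0, 0, 0, 0, 0.05, 0, 0, 0, 0, 0, 0, 0.05, 0, 0, 0, 0, 0, 0])

```text
time_s: 16.5
tcp_pos: [0.4492, 0.0433, 0.0771]
orientation: [179.7, 0.0, 77.0]
ft_force: [9.9, -4.3, -13.0]
gripper_width: 0.0133
finger_force: 50.1
```

```bash
python3 mark.py 4
python3 - <<'E'
from meas import *
A=cv2.imread("pics/s4.png")[183:215,222:266]
cv2.imwrite("pics/c4.png",cv2.resize(A,None,fx=18,fy=18,interpolation=cv2.INTER_CUBIC))
E
```

```text
top 14.4 [267.6926 212.7029] clamp x,y 0.4627258086333107 0.07708048322693466 x ext 0.448030010467615 0.48386551714568266 y ext 0.07073217958180951 0.08543046627489156
scene 39.1 [243.8858 195.815 ] clamp x,y 0.4620258313116002 0.10208670835706363 x ext 0.45607831679379507 0.4693596152744714 y ext 0.07637533634868968 0.13213042554264134
(600, 450, 3) 0.4279364278972623 [ 11.6818  -4.1146 -12.9396] 0.012996743261956175
```

View pics/c4.png

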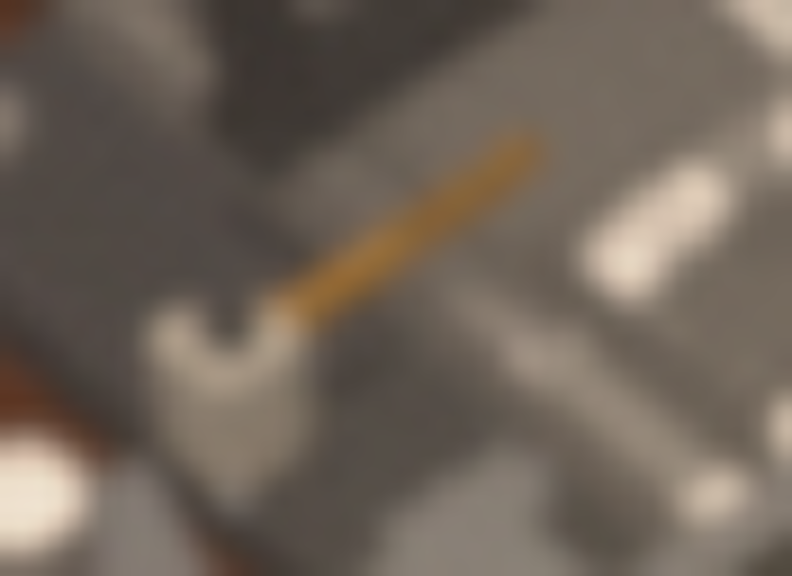

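The pointer and tooth now show as one straight brass bar from (290,310) to (535,150). I'll check numerically for any step along it.

Run:
```python
from meas import *
u=np.array([np.cos(np.radians(-13)),np.sin(np.radians(-13))]);v=np.array([-u[1],u[0]])
box=(222,183,266,215)
for f in("scene0","s3","s4"):
    c=crop(cv2.imread(f"pics/{f}.png"),*(box if f!="scene0" else (228,195,275,222))).astype(float)
    b0=box if f!="scene0" else (228,195,275,222)
    h=cv2.cvtColor(c.astype(np.uint8),cv2.COLOR_BGR2HSV)
    m=(h[...,0]>10)&(h[...,0]<36)&(h[...,1]>85)
    w=np.clip((c[...,2]-c[...,0])-25,0,None)*m
    ys,xs=np.nonzero(w);W=np.array([plane("scene",*up((x,y),*b0[:2]),.039)[:2] for x,y in zip(xs,ys)]);a,b=W@u,W@v;q=w[ys,xs]
    out=[]
    for lo in np.arange(.066,.14,.004):
        for xlo,xhi in((.44,.468),(.468,.6)) if f!="s4" else((.44,.5),):
            s=(b>=lo)&(b<lo+.004)&(a>xlo)&(a<xhi)
            if s.sum()>30: out.append((round(lo*1e3+2),round(1e3*np.average(a[s],weights=q[s]),1),int(q[s].sum()/1e3)))
    print(f,out)
```

```text
Traceback (most recent call last):
  File "h.py", line 11, in plane
    o,d=ray(n,u,v);return o+d*(z-o[2])/d[2]
        ~~~^^^^^^^
  File "h.py", line 6, in ray
    p=ctrl.camera_params(n);K=np.array(p["camera_matrix"]);T=np.array(p["pose"]);k=p["k1"]
ValueError: time passes only in moves, steps and waits
```

```bash
sed -i 's/^from plant import ctrl/from plant import ctrl\nfrom functools import lru_cache\ncp=lru_cache(None)(lambda n: ctrl.camera_params(n))/; s/p=ctrl.camera_params(n);/p=cp(n);/' h.py
python3 - <<'E'
from meas import *
u=np.array([np.cos(np.radians(-13)),np.sin(np.radians(-13))]);v=np.array([-u[1],u[0]])
for f,b0 in(("scene0",(228,190,275,222)),("s3",(222,183,266,215)),("s4",(222,183,266,215))):
    c=crop(cv2.imread(f"pics/{f}.png"),*b0).astype(float)
    h=cv2.cvtColor(c.astype(np.uint8),cv2.COLOR_BGR2HSV)
    m=(h[...,0]>10)&(h[...,0]<36)&(h[...,1]>85)
    w=np.clip((c[...,2]-c[...,0])-25,0,None)*m
    ys,xs=np.nonzero(w);W=np.array([plane("scene",*up((x,y),*b0[:2]),.039)[:2] for x,y in zip(xs,ys)]);a,b=W@u,W@v;q=w[ys,xs]
    out=[]
    for lo in np.arange(.066,.14,.004):
        for xlo,xhi in((.44,.468),(.468,.6)) if f!="s4" else((.44,.5),):
            s=(b>=lo)&(b<lo+.004)&(a>xlo)&(a<xhi)
            if s.sum()>30: out.append((round(lo*1e3+2),round(1e3*float(np.average(a[s],weights=q[s])),1),int(q[s].sum()/1e3)))
    print(f,out)
E
```

```text
scene0 [(80, 461.4, 13), (84, 461.2, 14), (88, 460.5, 7), (88, 540.2, 8), (92, 539.4, 20), (96, 539.5, 20), (100, 539.6, 18), (104, 539.8, 16), (108, 539.3, 18), (112, 539.3, 19), (116, 539.7, 16), (120, 539.9, 13), (124, 540.1, 13), (128, 539.7, 12), (132, 539.1, 4)]
s3 [(76, 462.0, 3), (80, 461.9, 11), (84, 461.5, 10), (84, 474.9, 0), (88, 460.8, 3), (88, 474.5, 6), (92, 474.1, 11), (96, 474.0, 11), (100, 473.8, 11), (104, 474.2, 9), (108, 474.5, 8), (112, 474.2, 9), (116, 474.0, 9), (120, 474.1, 9), (124, 474.0, 8), (128, 473.7, 7), (132, 473.1, 3)]
s4 [(76, 461.9, 3), (80, 462.0, 11), (84, 461.9, 12), (88, 461.9, 13), (92, 462.1, 12), (96, 462.1, 12), (100, 461.9, 11), (104, 462.0, 9), (108, 462.1, 9), (112, 462.1, 9), (116, 462.0, 9), (120, 462.1, 8), (124, 461.8, 8), (128, 461.1, 7), (132, 460.7, 3)]
```

The pointer and tooth agree to a few tenths of a millimetre. I'll hold briefly, confirm there is no drift and the pin still hangs, then hand in.

carry_out(commands=[0.05, 0, 0, 0, 0, 0, 0, 0.05, 0, 0, 0, 0, 0, 0, 0.05, 0, 0, 0, 0, 0, 0, 0.05, 0, 0, 0, 0, 0, 0, 0.05, 0, 0, 0, 0, 0, 0])

```text
time_s: 17.1
tcp_pos: [0.4492, 0.0433, 0.0771]
orientation: [179.7, 0.0, 77.0]
ft_force: [10.8, -3.5, -13.1]
gripper_width: 0.0131
finger_force: 50.1
```

```bash
python3 mark.py 5
python3 - <<'E'
from h import *
cv2.imwrite("pics/c5.png",cv2.resize(cv2.imread("pics/s5.png"),(800,600),interpolation=cv2.INTER_CUBIC))
E
```

```text
top 14.4 [267.6852 212.6989] clamp x,y 0.4627338188057718 0.07711027001398982 x ext 0.4480676170486646 0.4834210078462179 y ext 0.07117009915203747 0.08435539640233734
scene 39.2 [243.935  195.7942] clamp x,y 0.46206302670125765 0.10224819789804399 x ext 0.45619749038539387 0.4692626377367414 y ext 0.07638118531173602 0.13212723275918664
(600, 450, 3) 0.4279306411652956 [ 10.8039  -4.1247 -11.6371] 0.013256361967224493
```

View pics/c5.png

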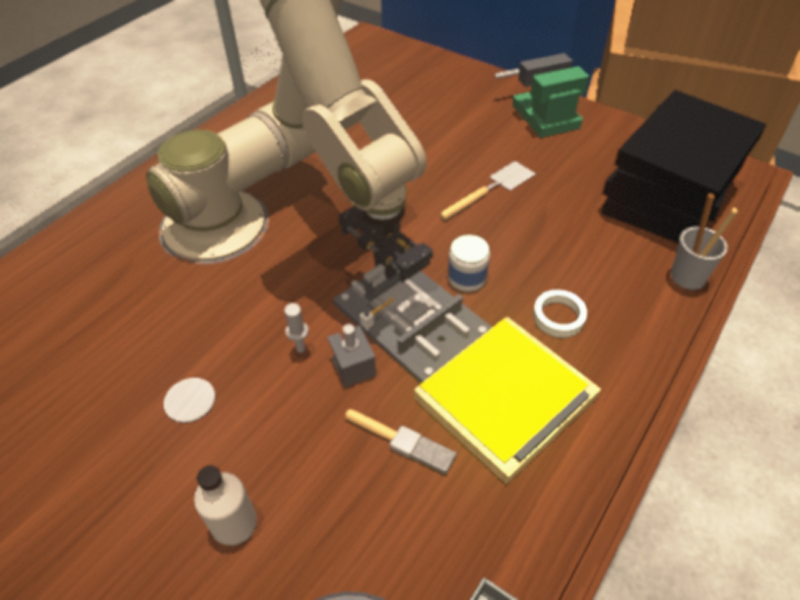

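The pin hangs in the bracket at (350,345), the slide is held at the mark with the jaw off the panel, and everything else is where it was. Handing in.

```bash
python3 -c "
from plant import ctrl
print(ctrl.sign_off())"
```

```text
the job is handed in; nothing more can be done
None
```

The job is handed in: the pin hangs released in the bracket notch, and the arm is still holding the slide by its bow with the pointer within about 0.5 mm of the index mark; the panel and the other things on the bench were not touched.

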